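# Lock a specimen puck down on a push-push lift

## Robot

A 6-joint arm with a two-finger parallel gripper is mounted at the origin on a cart in front of the work surface, level with it; the furniture and walls round the work are solid. World frame = base frame: x ahead of the robot, y to its left, z up, the work surface at z = 0. Lengths are in m, angles in rad, forces in N, time in s.
With the tool pointing down it reaches from about 0.25 to 0.8 m from the base axis. Payload 8.5 kg.
Tool frame: the origin (TCP) lies midway between the tips of the shut fingers; the grasp point (between the pads) lies ctrl.pinch_z behind it (ctrl.pinch_z is the distance from the TCP to the grasp point, in m); z points along the fingers, y is the direction in which the jaws open and shut (so a half turn about z gives the same grasp; the last joint's range is limited). The gripper opens to 85 mm and grips with 20 to 120 N. Pads are 22 mm wide; open, the fingers measure 114 mm over their backs; the gripper's body (76 mm by 85 mm) begins 54 mm behind the grasp point. The pads swing forward as they close: fully open they stand 13 mm farther back than shut.
Start: joints at [-1.224, 0.238, -0.013, 1.319, 0, 1.571], TCP at [0.178, -0.494, 0.231] pointing down, gripper open.
Joint ranges: [-2.66, 2.66], [-1.03, 1.9], [-1.14, 1.46], [-1.82, 2.27], [-1.45, 1.34], [-3.14, 3.14]. Speed limits (rad/s): [2.22, 2.22, 2.79, 3.14, 3.14, 3.14].

## Interface

Orientations are given as a unit quaternion [w, x, y, z].
In Python, from bench import ctrl, solver, monitor, eyes, workorder, finder gives the robot as it stands. Calls block until the motion is done:
- ctrl.move_ptp(position, orientation): joint-space move of the TCP to a pose.
- ctrl.servo_line(position, rot=None, vel=0.15, stop_force=None): straight line of the TCP; rot=None keeps the orientation; vel is the mean speed in m/s. With stop_force (N) it stops when the force on the tool has changed by that much, and returns True; else False.
- ctrl.movej(angles): joint-space move.
- ctrl.grip(opening, squeeze=None): finger opening in m; squeeze is the grip in N (None keeps the last); returns when the fingers have stopped.
- ctrl.pause(seconds).
- solver.solve_ik(position, orientation): joint angles nearest the present ones, or None.
- monitor.observe(): the state.
- eyes.snapshot(name): name is "side" or "top" or "wrist"; returns the picture (400x640x3 uint8, blue, green, red); there is no depth.
- eyes.camera_model(name): a dict with "camera_matrix" (3x3 intrinsics, pixels), "distortion" ([k1, k2, p1, p2, k3] as OpenCV has them; the pictures are not rectified), "R" (3x3) and "t" (3): a world point X has camera coordinates R X + t. Camera axes: x right, y down, z forward; pixel columns grow to the right and rows downward; lengths in m; the calibration is good to about 2 mm. A picture is of the moment at which its call begins: read the wrist's pose just before it. camera_model takes no time and is no camera call; for the wrist camera it gives the pose at the moment of the call.
A pose or a line that the arm cannot do raises ctrl.MotionError and nothing moves.
- workorder.hand_in(): hands the job in, once; it reports no verdict.
Trained networks look in the newest picture that a camera, given by its name, has taken for a name from the list of things; names that differ only in an ending like _2 or _b are one class to them, and where a whole thing is asked for, a point or a joint stands for the part that bears it (a point fixed in the world has none). Each returns a list of dicts, best first, with "confidence" (0 to 1); they miss things now and then, are a little off and sometimes report something else, mostly with a low value. They report only what shows in the picture. A call takes as long as a camera call. They do not tell look-alikes from the thing itself.
- finder.recognise(target, camera): "at" ([x, y, z] in m, in world coordinates, good to about 4 mm: the middle of the surface that is visible of it).
- finder.silhouettes(target, camera): "mask" (400x640 bool, what is visible of it).
The state is a dict: "t": time; "joint_pos": joint angles; "joint_vel": joint speeds; "effort": joint torques, N m; "tool_pos": TCP position; "tcp_rot": TCP orientation; "wrist_force": force on the tool from outside, world axes, zero at the start; "wrist_torque": the same for the moment, N m; "gripper_width": finger opening in m.
Only numpy, scipy, OpenCV 4.12 (cv2) and the standard library are available. Lean on these libraries where they do the work, as an engineer would, in place of code of your own. Each camera call takes 0.05 s, during which the arm holds its last target.

## Task

Set the black specimen puck upright, face up, in the bore of the square holder block, then press it down to the end of the lift's stroke to work the push-push lift under it, and leave it locked down. Each full press in turn locks the lift down or lets it spring up again and nobody knows how it was left, so give it at least one full press even if the puck sits low when you put it in, feel after each press whether it stays down, and press again if it has come up. Press slowly and gently (never more than 20 N on the holder) and leave the other things where they are.

Things in the scene. Friction and masses are not known exactly. Their poses are not given: they have to be found in the camera images.
- puck_center (a point): centre of the loose black specimen puck, a plain cylinder 30 mm in diameter, 19 mm high, about 30 g, a small polished metal patch in its upper face; the point is on its axis half-way up, z along the axis and up; it starts standing on the bench, face up. Grip its rim by the upper 10 mm only: on the raised lift just 4.5 mm of it are in the bore
- holder: the fixed holder: an aluminium block 70 x 70 mm with its top (the rim) 52 mm above the bench, on a dark steel foot 100 x 70 x 8 mm (long along the holder's x) with four screw heads; origin at the centre of its underside, on the bore's axis, z up. Counts with the steel lift plate inside it, on which the puck rests
- bore (a point): centre of the bore's mouth, in the plane of the rim (top face of the holder block, 52 mm above the bench), z up. The bore is upright, 33 mm in diameter, with a 2 mm chamfer at the mouth, and is floored by the round steel plate of a spring lift, on which the puck rests
- lift_raised (a point): fixed mark on the bore's axis 4.5 mm below the rim: height of the lift plate's top when raised. A puck on it stands 14.5 mm above the rim, its centre 5.0 mm above the rim. The spring pushes up with 2 N here, 3.3 N at the locked height, 4.3 N at the stop. Whether the lift starts raised or locked is not known and not measured
- lift_locked (a point): fixed mark on the bore's axis 10.4 mm below the rim: nominal height of the lift plate's top when locked (puck top 8.6 mm above the rim, its centre 0.9 mm below it). The true height differs from holder to holder by up to 1.8 mm up or down
- lift_stop (a point): fixed mark on the bore's axis 14.9 mm below the rim: nominal plate height on its bottom stop (puck top 4.1 mm above the rim); the true stop is up to 1.8 mm higher or lower. It is hard (some 15 N a mm): come down on it at 5 mm/s or less. Only in the last 1 mm above it does the catch change over: press onto it to 7 to 9 N, then let up. A full press locks a raised lift, frees a locked one
- disc_center (a point): centre of a loose flat steel hardness reference disc, 64 mm in diameter, 15 mm high: a bystander, to be left where it is; z up
- bush_center (a point): centre of a loose flanged steel bush, 50 mm in diameter over its flange, 14 mm high: a bystander, to be left where it is; z up
Mind the look-alikes: they are no part of the job. Leave any red or white look-alike of the part that bears puck_center alone. There is more than one size of the holder; the job needs the larger.

How it is judged:
By the outcome, as a careful person would: the job done as asked, in the order asked, and still so for the second after the job is handed in, with the robot touching nothing.
It also fails if it takes over 67 s, if anything falls off the work surface, if the arm or the gripper's body presses on something with over 40 N, if the wrist force passes 120 N, or if a joint passes its speed limit or range.

## Working session

There is one attempt and no reset: what is moved stays moved. The work goes in short steps, each a Python script; the robot and the scene stay as the last script left them, time stands still between calls to the robot, and variables do not carry over. Pictures are saved under pics/ and viewed, and the job is handed in when it is done.

```bash
ls; mkdir -p pics
python3 - <<'E'
from bench import ctrl, solver, monitor, eyes, workorder, finder
import cv2
for n in ("side","top","wrist"):
    im=eyes.snapshot(n); cv2.imwrite(f"pics/a_{n}.png",im)
    for t in ("puck_center","holder"):
        print(n,t,[(round(d["confidence"],2),[round(float(v),3) for v in d["at"]]) for d in finder.recognise(t,n)])
    m=eyes.camera_model(n); print((-m["R"].T@m["t"]).round(3))
s=monitor.observe(); print(s, ctrl.pinch_z)
E
```

```text
pics
side puck_center [(0.71, [0.474, -0.13, 0.021]), (0.64, [0.549, -0.117, 0.018]), (0.64, [0.537, -0.206, 0.018])]
side holder [(0.56, [0.455, -0.314, 0.053])]
[ 0.428 -0.783  0.502]
top puck_center [(0.63, [0.549, -0.104, 0.018]), (0.61, [0.547, -0.192, 0.017]), (0.53, [0.476, -0.119, 0.024])]
top holder [(0.74, [0.789, -0.272, 0.039]), (0.66, [0.467, -0.3, 0.053])]
[ 0.527 -0.09   1.241]
wrist puck_center []
wrist holder []
[ 0.242 -0.47   0.374]
{'t': 0.45, 'joint_pos': array([-1.22397961e+00,  2.38233903e-01, -1.35540056e-02,  1.31919082e+00,
        9.68319948e-06,  1.57078876e+00]), 'joint_vel': array([-0.00084805, -0.00024566,  0.00050559, -0.00101192,  0.00162203,
        0.00138063]), 'effort': array([ 4.44492161e-04, -5.38108420e+01,  3.46412373e+01,  5.11707287e-03,
       -8.90914180e-06,  1.40901179e-05]), 'tool_pos': array([ 0.17843061, -0.49367735,  0.23123737]), 'tcp_rot': array([-9.06705911e-05,  9.85001753e-01,  1.72544308e-01, -1.09668890e-05]), 'wrist_force': array([0.18390475, 0.02773602, 0.58004325]), 'wrist_torque': array([ 0.03539164, -0.0821228 , -0.00316135]), 'gripper_width': 0.08525164839336975} 0.0187
```

View pics/a_side.png

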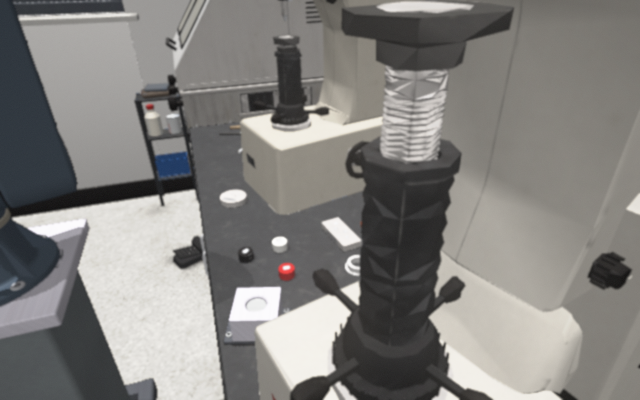

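View pics/a_top.png

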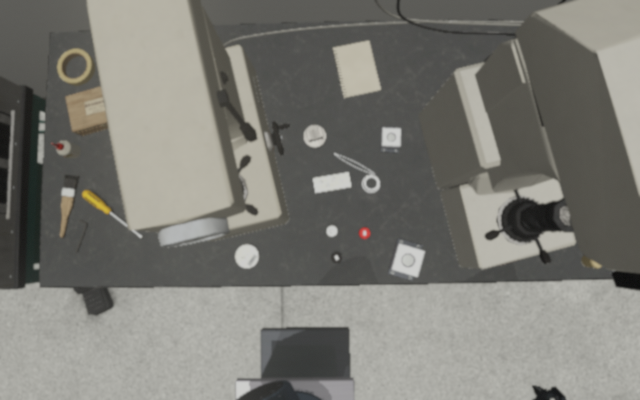

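The top picture shows the black puck at (336,257), a white look-alike at (332,231) and a red one at (364,233). The large holder is at (408,259) and the small one at (391,138). The disc and the bush are at about (247,256)/(314,135) and (371,183). I'll now take a close look with the wrist camera.

```bash
cat > h.py <<'E'
from bench import ctrl, solver, monitor, eyes, workorder, finder
import cv2, numpy as np
from scipy.spatial.transform import Rotation as Rn
def q_down(psi):
    # tool z down, tool x axis at yaw psi
    x=np.array([np.cos(psi),np.sin(psi),0]);z=np.array([0,0,-1.]);y=np.cross(z,x)
    q=Rn.from_matrix(np.c_[x,y,z]).as_quat(); return [q[3],q[0],q[1],q[2]]
def mat(q): return Rn.from_quat([q[1],q[2],q[3],q[0]]).as_matrix()
def ray(m,uv,z):
    p=cv2.undistortPoints(np.array([[uv]],float),np.array(m["camera_matrix"]),np.array(m["distortion"]))[0,0]
    R=np.array(m["R"]);t=np.array(m["t"]).ravel();c=-R.T@t;d=R.T@np.array([p[0],p[1],1])
    return c+d*(z-c[2])/d[2]
def proj(m,X):
    return cv2.projectPoints(np.array(X,float).reshape(-1,3),cv2.Rodrigues(np.array(m["R"]))[0],np.array(m["t"]).ravel(),np.array(m["camera_matrix"]),np.array(m["distortion"]))[0][:,0]
E
python3 - <<'E'
from h import *
s=monitor.observe();R=mat(s["tcp_rot"]);print(R.round(3))
m=eyes.camera_model("wrist")
R_=np.array(m["R"]);c=-R_.T@np.array(m["t"]).ravel()
print("cam in tool",(R.T@(c-s["tool_pos"])).round(3),"optical axis in tool",(R.T@R_.T@[0,0,1]).round(3), m["camera_matrix"])
m=eyes.camera_model("top")
for uv,z in (((336,257),.019),((408,260),.052),((391,138),.04)): print(uv,ray(m,uv,z).round(3))
im=cv2.imread("pics/a_top.png")[210:290,300:450]
cv2.imwrite("pics/b.png",cv2.resize(im,None,fx=5,fy=5,interpolation=cv2.INTER_CUBIC))
E
```

```text
[[ 0.94  0.34 -0.  ]
 [ 0.34 -0.94  0.  ]
 [ 0.   -0.   -1.  ]]
cam in tool [ 0.068 -0.001 -0.143] optical axis in tool [-0.269 -0.     0.963] [[337.230164     0.         319.25488457]
 [  0.         337.230164   198.06610464]
 [  0.           0.           1.        ]]
(336, 257) [ 0.476 -0.118  0.019]
(408, 260) [ 0.467 -0.304  0.052]
(391, 138) [ 0.792 -0.27   0.04 ]
```

View pics/b.png

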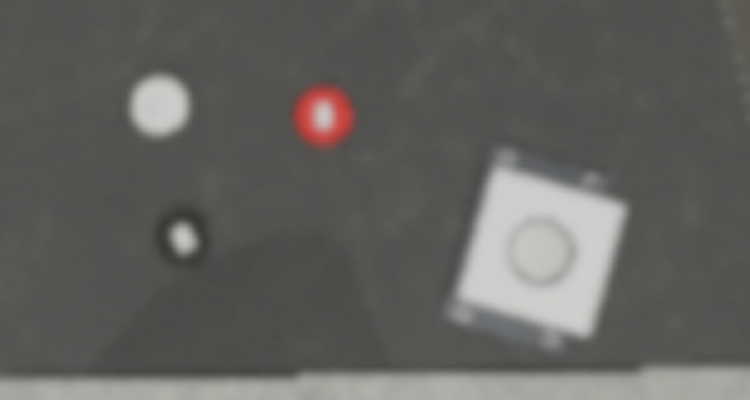

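The crop confirms it: the black puck with the metal patch is at crop (184,238). The white one at (160,105) and the red one at (323,117) are the look-alikes. The holder at (540,250) is the larger one. Next I view the puck and the holder from the same tool-relative pose.

Run:
```python
from h import *
q=q_down(0.0)
for p in ((.476,-.12,.15),(.467,-.304,.16),(.467,-.304,.05)): print(solver.solve_ik(p,q))
ctrl.move_ptp([.467,-.304,.19],q)
print(monitor.observe()["t"],monitor.observe()["tool_pos"])
ctrl.pause(0.2)
import pickle
m1=eyes.camera_model("wrist");im=eyes.snapshot("wrist");cv2.imwrite("pics/c_hold.png",im)
ctrl.move_ptp([.476,-.119,.157],q);ctrl.pause(0.2)
m2=eyes.camera_model("wrist");im=eyes.snapshot("wrist");cv2.imwrite("pics/c_puck.png",im)
pickle.dump((m1,m2),open("m.pkl","wb"))
s=monitor.observe();print(s["t"],s["tool_pos"],s["wrist_force"])
```

```text
[-0.24695495  0.2229888  -0.24861236  1.09919516  0.          2.89463771]
[-0.57705232  0.32505683 -0.07671564  1.16902386  0.          2.56454033]
[-0.57705232  0.41238601 -0.24989087  0.90851945  0.          2.56454033]
1.7583 [ 0.46660995 -0.30457075  0.19014851]
3.0333 [ 0.47620019 -0.12021188  0.15709362] [-0.41829509  0.09405537 -0.76455593]
```

View pics/c_hold.png

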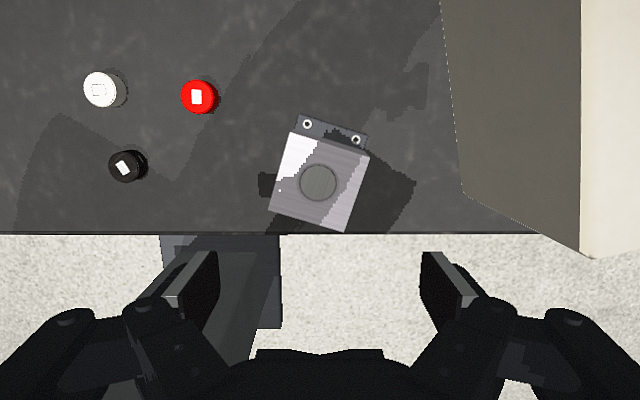

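View pics/c_puck.png

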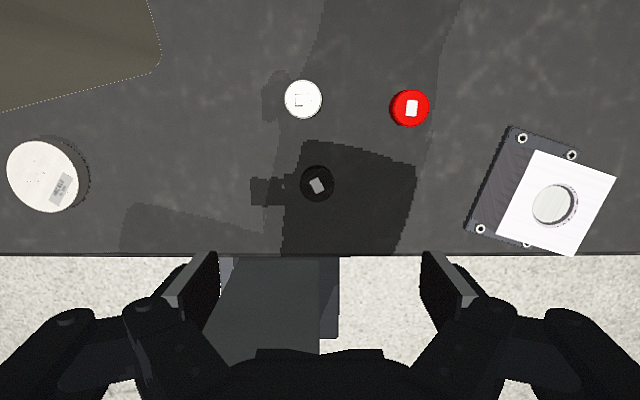

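The bore is at (318,182) in the holder view and the black puck at (317,183) in the puck view. The white and red look-alikes are at (303,99) and (409,107). I'll enlarge both for a precise fit.

Run:
```python
from h import *
import pickle
m1,m2=pickle.load(open("m.pkl","rb"))
a=cv2.imread("pics/c_hold.png")[145:220,280:355];b=cv2.imread("pics/c_puck.png")[145:220,280:355]
b=cv2.convertScaleAbs(b,alpha=2.5)
cv2.imwrite("pics/d.png",np.hstack([cv2.resize(x,(400,400),interpolation=cv2.INTER_NEAREST) for x in (a,b)]))
th=np.linspace(0,2*np.pi,72,endpoint=False)
def fit(fn,m,z,rad,c0,edge):
    g=cv2.cvtColor(cv2.imread(fn),cv2.COLOR_BGR2GRAY).astype(float)
    g=cv2.GaussianBlur(g,(0,0),0.7)
    best=[]
    for r in rad:
        for dx in np.arange(-8,8.1,.5):
            for dy in np.arange(-8,8.1,.5):
                c=np.array(c0)+[dx/1e3,dy/1e3]
                def S(rr):
                    P=np.c_[c[0]+rr*np.cos(th),c[1]+rr*np.sin(th),0*th+z]
                    uv=proj(m,P).astype(np.float32)
                    return cv2.remap(g.astype(np.float32),uv[:,:1],uv[:,1:],cv2.INTER_LINEAR)[:,0]
                d=S(r+.0008)-S(r-.0008)
                best.append((np.mean(np.clip(edge*d,-30,30)),r,*c))
    best.sort(reverse=True);print(fn,[tuple(np.round(x,4)) for x in best[:4]])
fit("pics/c_puck.png",m2,.019,[.0145,.015,.0155],ray(m2,(317,183),.019)[:2],1)
fit("pics/c_hold.png",m1,.052,[.016,.0165,.0175,.0185],ray(m1,(318,182),.052)[:2],1)
fit("pics/c_hold.png",m1,.050,[.016,.0165],ray(m1,(318,182),.05)[:2],1)
print(ray(m2,(317,183),.019),ray(m1,(318,182),.052))
```

```text
pics/c_puck.png [(np.float64(13.3151), np.float64(0.0155), np.float64(0.4789), np.float64(-0.1178)), (np.float64(13.2824), np.float64(0.0155), np.float64(0.4784), np.float64(-0.1178)), (np.float64(13.1162), np.float64(0.0155), np.float64(0.4784), np.float64(-0.1173)), (np.float64(13.0187), np.float64(0.0155), np.float64(0.4789), np.float64(-0.1173))]
pics/c_hold.png [(np.float64(22.5837), np.float64(0.0165), np.float64(0.4693), np.float64(-0.3027)), (np.float64(21.0665), np.float64(0.0165), np.float64(0.4688), np.float64(-0.3027)), (np.float64(20.9487), np.float64(0.0165), np.float64(0.4693), np.float64(-0.3032)), (np.float64(20.3954), np.float64(0.0165), np.float64(0.4698), np.float64(-0.3027))]
pics/c_hold.png [(np.float64(21.1203), np.float64(0.0165), np.float64(0.4688), np.float64(-0.3027)), (np.float64(19.55), np.float64(0.0165), np.float64(0.4683), np.float64(-0.3027)), (np.float64(19.506), np.float64(0.0165), np.float64(0.4688), np.float64(-0.3032)), (np.float64(18.9568), np.float64(0.0165), np.float64(0.4693), np.float64(-0.3027))]
[ 0.47886351 -0.11783427  0.019     ] [ 0.46979452 -0.30315928  0.052     ]
```

View pics/d.png

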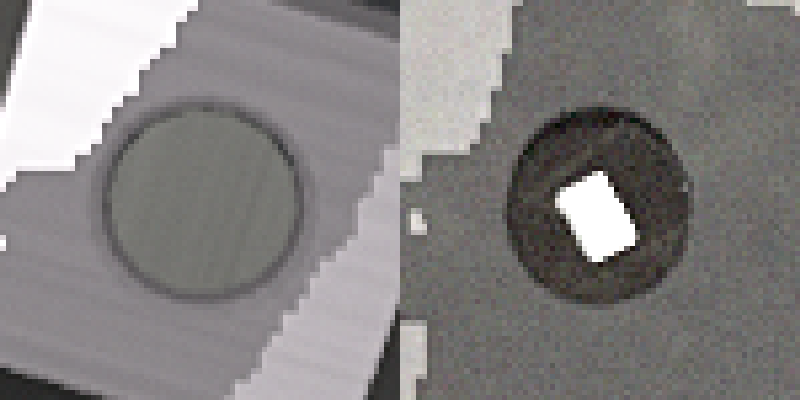

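Run:
```python
from h import *
import pickle
m1,m2=pickle.load(open("m.pkl","rb"))
p=ray(m2,(317.4,185.4),.019);print(p)
ctrl.grip(.055,25)
ctrl.servo_line([p[0],p[1],.06],vel=.12)
ctrl.servo_line([p[0],p[1],.0105],vel=.04)
w=eyes.snapshot("wrist");cv2.imwrite("pics/e1.png",w)
s=monitor.observe();print(s["t"],s["tool_pos"],s["wrist_force"])
ctrl.grip(.02,25)
s=monitor.observe();print(s["t"],s["tool_pos"],s["wrist_force"],s["gripper_width"])
ctrl.servo_line([p[0],p[1],.1],vel=.1)
ctrl.servo_line([.469,-.3028,.1],vel=.15)
ctrl.servo_line([.469,-.3028,.085],vel=.05);ctrl.pause(.2)
m=eyes.camera_model("wrist");w=eyes.snapshot("wrist");cv2.imwrite("pics/e2.png",w)
s=monitor.observe();print(s["t"],s["tool_pos"],s["wrist_force"],s["gripper_width"])
pickle.dump((m,s),open("m3.pkl","wb"))
w=eyes.snapshot("top");cv2.imwrite("pics/e3.png",w)
w=eyes.snapshot("side");cv2.imwrite("pics/e4.png",w)
```

```text
[ 0.47675371 -0.11816867  0.019     ]
5.8333 [ 0.47693231 -0.11822495  0.01073377] [-0.33054398  0.326101    0.2664535 ]
6.1833 [ 0.47691159 -0.11817394  0.01082601] [-0.50514979  0.11098777  6.03013854] 0.0283902559651673
9.3083 [ 0.46913616 -0.30291637  0.08518085] [-0.96349793  0.38967619 -0.10889185] 0.028304465785446608
```

View pics/e2.png

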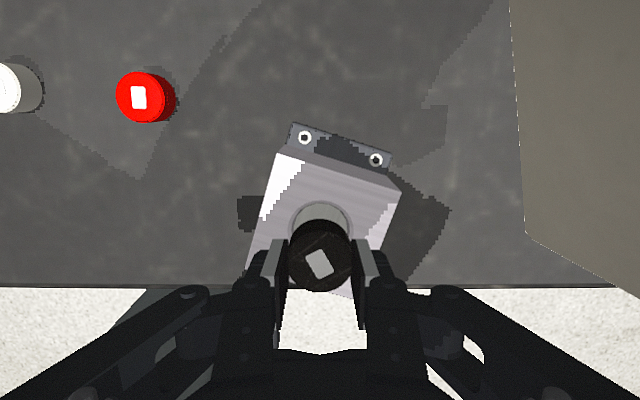

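View pics/e1.png

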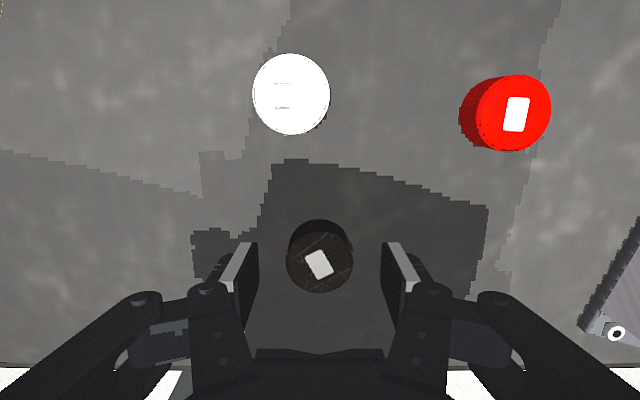

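Run:
```python
from h import *
import pickle
m,s=pickle.load(open("m3.pkl","rb"))
w=cv2.imread("pics/e2.png")
for n,X in (("tcp expected puck top",[*s["tool_pos"][:2],.0936]),):print(n,proj(m,X))
for uv in ((319,263),(320,262)):print(ray(m,uv,.0936))
c=w[190:310,260:380];c=cv2.convertScaleAbs(c,alpha=2)
c=cv2.resize(c,None,fx=5,fy=5,interpolation=cv2.INTER_NEAREST)
th=np.linspace(0,2*np.pi,100)
def draw(cx,cy,r,z,col):
    uv=(proj(m,np.c_[cx+r*np.cos(th),cy+r*np.sin(th),0*th+z])-[260,190]+.5)*5
    cv2.polylines(c,[np.int32(uv)],True,col,1)
draw(*s["tool_pos"][:2],.015,.0936,(0,255,0))
draw(*s["tool_pos"][:2],.015,.0746,(0,255,255))
draw(.469,-.3028,.0165,.050,(0,0,255))
draw(.469,-.3028,.0185,.052,(255,0,0))
cv2.imwrite("pics/f.png",c)
```

```text
tcp expected puck top [[320.77246529 264.05837005]]
[ 0.46964701 -0.30213871  0.0936    ]
[ 0.47012841 -0.30257701  0.0936    ]
```

View pics/f.png

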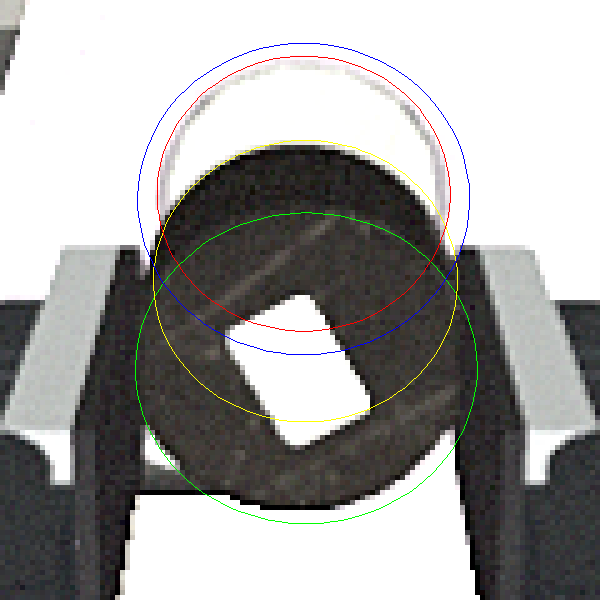

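Run:
```python
from h import *
import pickle
m,s=pickle.load(open("m3.pkl","rb"))
w=cv2.imread("pics/e2.png")
def crop(g):
    c=w[190:310,260:340+40]; c=np.uint8(255*(c/255.)**g)
    return cv2.resize(c[:, 15:105],None,fx=4.4,fy=4.4,interpolation=cv2.INTER_NEAREST)
th=np.linspace(0,2*np.pi,100)
def draw(c,cx,cy,r,z,col):
    uv=(proj(m,np.c_[cx+r*np.cos(th),cy+r*np.sin(th),0*th+z])-[275,190]+.5)*4.4
    cv2.polylines(c,[np.int32(uv)],True,col,1)
a=crop(1.5);b=crop(.5)
draw(a,.469,-.3028,.0165,.050,(0,0,255))
x,y=s["tool_pos"][:2]
draw(b,x,y+.0005,.015,.0866,(0,255,0)); draw(b,x,y+.0005,.015,.0676,(0,255,255))
cv2.imwrite("pics/g.png",np.hstack([a,b]))
```

```text
(no output)
```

View pics/g.png

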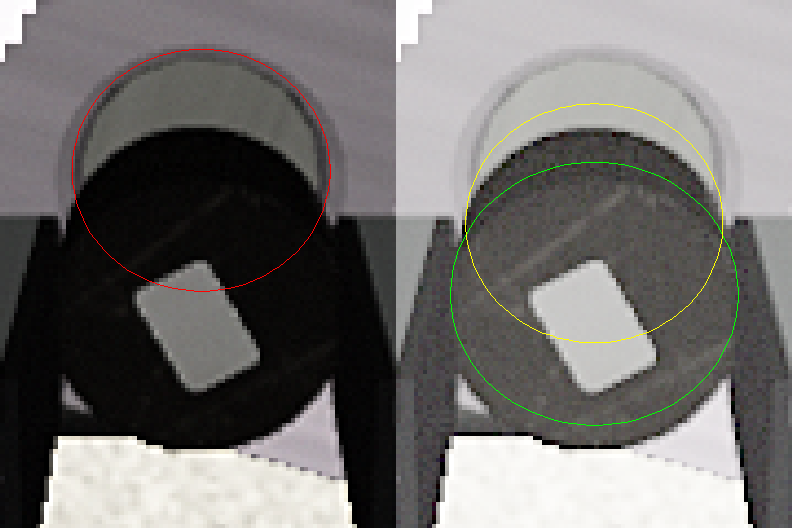

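View pics/e4.png

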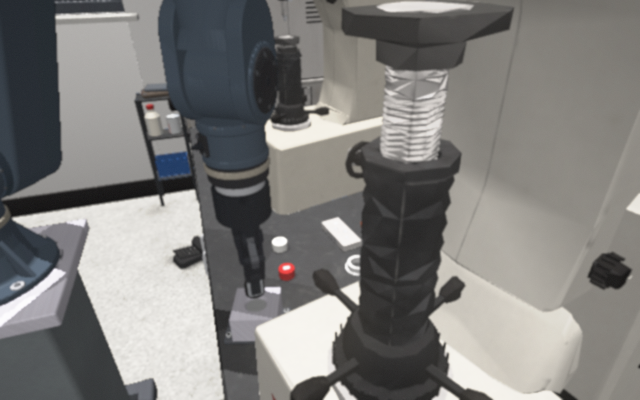

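Puck held. In the camera frame it sits about 1–2 mm to the +x side of the bore, so I'll shift, go lower and re-check.

Run:
```python
from h import *
import pickle
ctrl.servo_line([.4676,-.3027,.085],vel=.05)
ctrl.servo_line([.4676,-.3027,.0665],vel=.05);ctrl.pause(.1)
m=eyes.camera_model("wrist");w=eyes.snapshot("wrist");cv2.imwrite("pics/h.png",w)
s=monitor.observe();print(s["t"],s["tool_pos"],s["wrist_force"])
pickle.dump((m,s),open("m4.pkl","wb"))
print(proj(m,[[*s["tool_pos"][:2],s["tool_pos"][2]+.0083],[*s["tool_pos"][:2],.052]]))
def crop(g):
    c=w[190:310,275:365]; c=np.uint8(255*(c/255.)**g)
    return cv2.resize(c,None,fx=4.4,fy=4.4,interpolation=cv2.INTER_NEAREST)
th=np.linspace(0,2*np.pi,100)
def draw(c,cx,cy,r,z,col):
    uv=(proj(m,np.c_[cx+r*np.cos(th),cy+r*np.sin(th),0*th+z])-[275,190]+.5)*4.4
    cv2.polylines(c,[np.int32(uv)],True,col,1)
a=crop(1.2);b=crop(.5)
draw(a,.4685,-.3026,.0165,.050,(0,0,255));draw(a,.4685,-.3026,.0185,.052,(255,0,0))
x,y,z=s["tool_pos"]
draw(b,x+.001,y+.0001,.015,z+.0083,(0,255,0)); draw(b,x+.001,y+.0001,.015,z-.0107,(0,255,255))
cv2.imwrite("pics/i.png",np.hstack([a,b]))
```

```text
10.325 [ 0.46775657 -0.30280423  0.06668577] [-0.27383746 -0.60592905 -0.03407518]
[[320.80916424 263.9556435 ]
 [320.61016275 243.13134228]]
```

View pics/i.png

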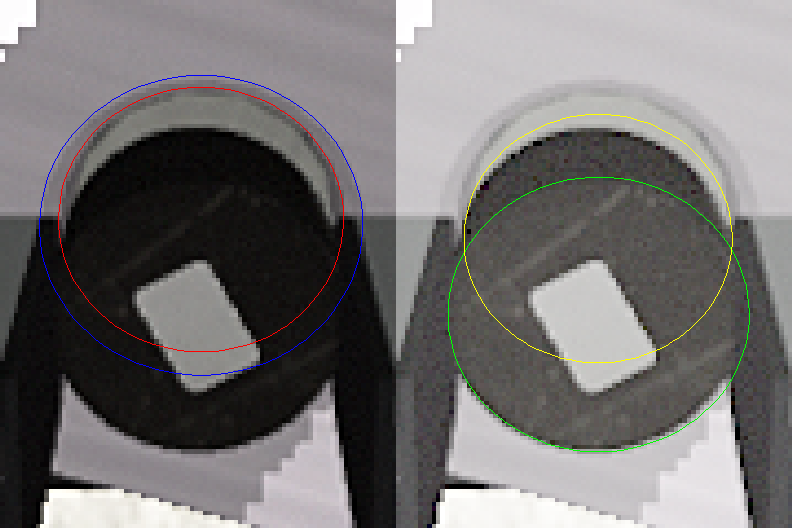

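Run:
```python
from h import *
ctrl.servo_line([.4683,-.3027,.0665],vel=.03)
r=ctrl.servo_line([.4683,-.3027,.0545],vel=.01,stop_force=3)
s=monitor.observe();print(r,s["t"],s["tool_pos"],s["wrist_force"],s["wrist_torque"])
w=eyes.snapshot("wrist");cv2.imwrite("pics/j.png",w)
cv2.imwrite("pics/j2.png",cv2.resize(w[170:310,250:390],None,fx=4,fy=4))
```

```text
False 11.925 [ 0.46825653 -0.30268551  0.0545272 ] [-0.86267004  0.69673207  1.82341024] [ 0.11260377  0.17666096 -0.02240884]
```

View pics/j2.png

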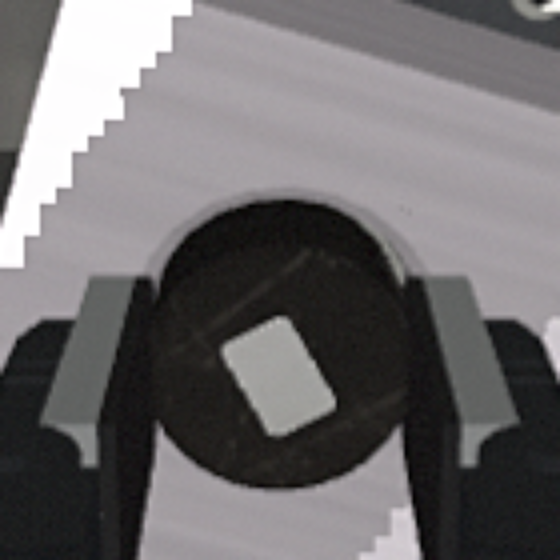

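The puck has entered the bore with only 1.8 N. Release, lift clear and look.

Run:
```python
from h import *
import pickle
ctrl.grip(.05)
s=monitor.observe();print(s["t"],s["tool_pos"],s["wrist_force"])
ctrl.servo_line([.4683,-.3027,.11],vel=.08)
m=eyes.camera_model("wrist");w=eyes.snapshot("wrist");cv2.imwrite("pics/k.png",w)
ctrl.grip(0.0)
s=monitor.observe();print(s["t"],s["tool_pos"],s["wrist_force"])
w2=eyes.snapshot("wrist")
pickle.dump((m,s),open("m5.pkl","wb"))
cv2.imwrite("pics/k2.png",np.hstack([cv2.resize(x[150:310,240:400],(400,400)) for x in(w,w2)]))
```

```text
12.3167 [ 0.46831086 -0.30269897  0.05443264] [-0.23340744  0.21601139 -0.71040789]
13.7417 [ 0.46829493 -0.30270266  0.10996223] [-0.05996518 -0.37421642 -0.82031321]
```

View pics/k2.png

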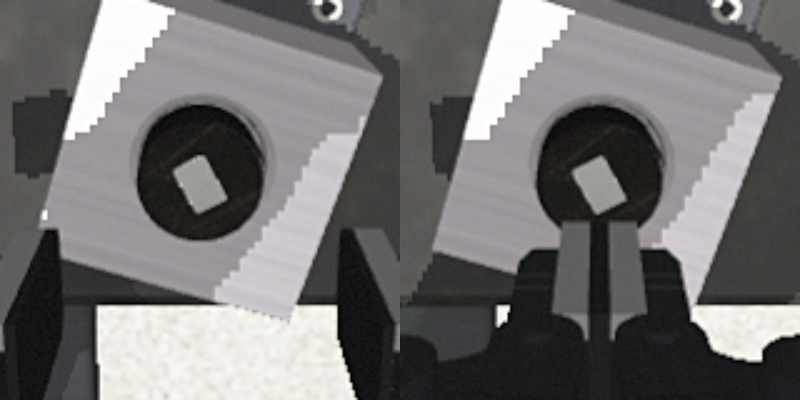

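```bash
cat >> h.py <<'E'
X,Y=.4680,-.3026
def F(n=8):
    a=[]
    for _ in range(n): ctrl.pause(.02); a.append(monitor.observe()["wrist_force"])
    return np.mean(a,0)
def press():
    ctrl.servo_line([X,Y,.0690],vel=.06); ctrl.pause(.15)
    f0=F(); s=monitor.observe(); print("t",s["t"],"z",s["tool_pos"][2],"f0",f0)
    r=ctrl.servo_line([X,Y,.0520],vel=.003,stop_force=7.5)
    s=monitor.observe(); print("stop",r,"z",s["tool_pos"],"df",s["wrist_force"]-f0)
    f=F(4); s=monitor.observe(); print("held z",s["tool_pos"][2],"df",f-f0); z0=s["tool_pos"][2]
    return f0,z0
def up(f0,z0):
    z=z0
    while z<.0690:
        z+=.0012; ctrl.servo_line([X,Y,z],vel=.006); f=F(4)-f0; print(round(z,4),f.round(2))
E
python3 - <<'E'
from h import *
f0,z0=press(); up(f0,z0); print(monitor.observe()["t"])
E
```

```text
t 14.9083 z 0.06931212722464654 f0 [ 0.59866919  0.0501419  -0.14792693]
stop True z [ 0.46800281 -0.30258642  0.05762973] df [-1.09684915 -0.49455191  4.49962201]
held z 0.057645325053884436 df [-1.13180913  0.45894045  5.42146132]
0.0588 [-0.6   0.01  2.8 ]
0.06 [-0.49 -0.31  2.51]
0.0612 [-0.79 -0.52  2.33]
0.0624 [-0.24 -0.37  1.41]
0.0636 [-0.9   0.17  0.4 ]
0.0648 [-0.93  0.04 -0.16]
0.066 [-0.76 -0.28 -0.49]
0.0672 [-0.92 -0.48  0.28]
0.0684 [-0.93  0.02  0.33]
0.0696 [-0.74  0.14  0.24]
22.6833
```

Run:
```python
from h import *
ctrl.servo_line([.4683,-.3027,.11],vel=.1);ctrl.pause(.1)
w=eyes.snapshot("wrist");cv2.imwrite("pics/l.png",w)
a=cv2.imread("pics/k.png")
cv2.imwrite("pics/l2.png",np.hstack([cv2.resize(x[180:260,280:360],(400,400),interpolation=cv2.INTER_NEAREST) for x in(a,w)]))
print(F(),monitor.observe()["t"])
```

```text
[-0.14964525 -0.2246963   0.08196503] 23.5167
```

View pics/l2.png

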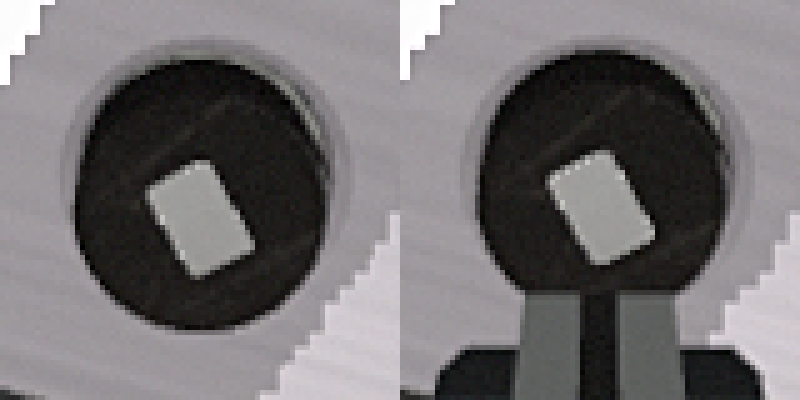

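The puck face has dropped about 5 mm (250 → 244 px wide, patch shifted up), so it looks locked. I'll confirm by touch, with a gentle contact that stays well below a full press.

Run:
```python
from h import *
ctrl.servo_line([X,Y,.069],vel=.08);ctrl.pause(.15);f0=F()
z=.0675
while z>.0600:
    ctrl.servo_line([X,Y,z],vel=.01);f=F(5)-f0;s=monitor.observe()
    print(round(z,4),round(s["tool_pos"][2],4),f.round(2))
    if f[2]>2.9: break
    z-=.0006
ctrl.servo_line([X,Y,.069],vel=.05);print(monitor.observe()["t"])
```

```text
0.0675 0.0675 [0.13 0.22 0.62]
0.0669 0.0669 [-0.16 -0.36  0.17]
0.0663 0.0663 [-0.2   0.27  0.39]
0.0657 0.0657 [-0.33 -0.34  0.53]
0.0651 0.0651 [0.02 0.27 0.07]
0.0645 0.0645 [-0.1   0.44  0.34]
0.0639 0.0639 [0.13 0.37 0.56]
0.0633 0.0633 [ 0.06 -0.18  0.25]
0.0627 0.0627 [ 0.11 -0.15  0.33]
0.0621 0.0622 [0.14 0.17 1.88]
0.0615 0.0615 [-0.02 -0.06  2.68]
0.0609 0.0609 [-0.35  0.22  2.55]
0.0603 0.0603 [0.34 0.08 2.35]
29.175
```

Run:
```python
from h import *
import pickle
m,_=pickle.load(open("m5.pkl","rb"))
R=np.array(m["R"]);t=np.array(m["t"]).ravel()
for fn in("k","l"):
    g=cv2.cvtColor(cv2.imread(f"pics/{fn}.png"),cv2.COLOR_BGR2GRAY)[205:240,300:340].astype(float)
    lo,hi=np.percentile(g,20),np.percentile(g,97)
    big=cv2.resize(g,None,fx=8,fy=8,interpolation=cv2.INTER_CUBIC)
    M=np.uint8(big>(lo+hi)/2);c=max(cv2.findContours(M,0,1)[0],key=cv2.contourArea)
    print(fn,cv2.minAreaRect(c),cv2.contourArea(c)/64, np.clip((g-lo)/(hi-lo),0,1)[4:-4].sum())
print((R@np.array([.4683,-.3027,.0665])+t)[2])
```

```text
k ((158.77691650390625, 150.98460388183594), (170.67178344726562, 120.9338607788086), 60.2551155090332) 294.0859375 305.6962962962963
l ((160.90802001953125, 132.05052185058594), (172.13504028320312, 120.74388122558594), 61.22019577026367) 291.265625 306.9338235294117
0.19744013139271363
```

The two height cues disagree: face width says about 5 mm lower, patch size only about 1 mm. The first press also reached only about 5.4 N. I can't rule out that the lift started locked and that press was incomplete, so I'll do a proper full press with more force and feel the result.

```bash
cat >> h.py <<'E'
def press2(ztop=.0640,sf=9.0):
    ctrl.servo_line([X,Y,.069],vel=.08);ctrl.pause(.15);f0=F()
    ctrl.servo_line([X,Y,ztop],vel=.02)
    print("at",ztop,(F(4)-f0)[2].round(2))
    # note stop_force is relative to the force at the call
    r=ctrl.servo_line([X,Y,.0530],vel=.003,stop_force=sf)
    s=monitor.observe();f=F(4)-f0;print("stop",r,s["tool_pos"][2].round(4),(s["wrist_force"]-f0)[2].round(2),"held",f.round(2))
    ctrl.servo_line([X,Y,.069],vel=.012)
    ctrl.pause(.1);f0=F()
    for z in(.0655,.0645,.0635):
        ctrl.servo_line([X,Y,z],vel=.02);print("feel",z,(F(5)-f0)[2].round(2))
    ctrl.servo_line([X,Y,.069],vel=.05)
    print("t",monitor.observe()["t"])
E
python3 - <<'E'
from h import *
press2()
E
```

```text
at 0.064 -0.23
stop True 0.0577 6.06 held [-0.9   0.22  5.49]
feel 0.0655 1.41
feel 0.0645 0.78
feel 0.0635 1.78
t 35.0667
```

The press freed the lift: the puck now pushes back from z = 0.0655. So it had been locked, and the press does work the catch. Pressing once more to lock it.

Run:
```python
from h import *
press2(ztop=.0685,sf=10.0)
```

```text
at 0.0685 -0.54
stop True 0.0577 4.23 held [-0.71  1.02  4.94]
feel 0.0655 0.34
feel 0.0645 -0.44
feel 0.0635 -0.37
t 42.0
```

Run:
```python
from h import *
ctrl.servo_line([.4683,-.3027,.19],vel=.15)
ctrl.pause(.2)
w=eyes.snapshot("wrist");cv2.imwrite("pics/n.png",w)
t=eyes.snapshot("top")
cv2.imwrite("pics/n2.png",np.hstack([cv2.resize(w[110:260,240:390],(400,400)),cv2.resize(t[100:300,220:420],(400,400))]))
print(monitor.observe()["t"],F())
```

```text
43.2583 [-0.13823482  0.13120079  0.04902178]
```

View pics/n2.png

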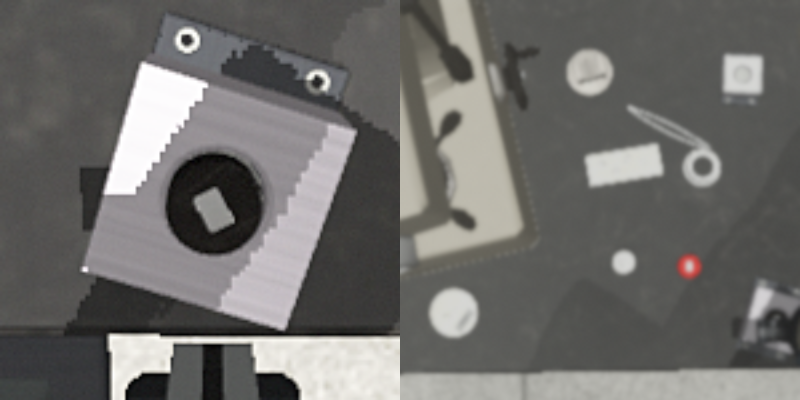

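The puck sits face up in the bore at (214,205) in the left panel. The look-alikes and bystanders are where they were. The last feel found no push-back down to z = 0.0635, so the lift is locked. Handing in.

```bash
python3 -c "
from h import *
print(workorder.hand_in(), monitor.observe()['t'])"
```

```text
the job is handed in; nothing more can be done
the job is handed in; nothing more can be done
```

The black puck is in the bore of the larger holder, face up, with the lift locked down. I handed the job in just after 43 s on the robot's clock, with the gripper held clear above.

**Presses:** I pressed three times.
1. After the first press, a touch met the puck only at z ≈ 0.0622, so it was locked. I could not tell from the pictures whether that press had worked the catch or the lift had started locked.
2. The second press freed it. I felt 1–2 N of push-back from z = 0.0655 down.
3. The third press locked it again. There was no push-back down to z = 0.0635, where a raised puck would have pushed.

**Checks that disagreed or fell short:**
- **Press force:** each press ended on the stop at z ≈ 0.0577, but the averaged held force was only about 5–5.5 N, not the 7–9 N asked for. The force-change limit I set (7.5–10 N) stopped the move each time, so short peaks were probably higher. I saw nothing near 20 N.
- **Height in the pictures:** before and after the first press, the face width suggested the puck dropped about 5 mm, and the patch size only about 1 mm. I relied on touch instead.
- **After the last press:** I did not touch the puck again at z ≈ 0.0622. I relied on there being no push-back and on the final picture.

The final pictures show the puck in the bore, and the disc, bush, and red and white look-alikes still in place.

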